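# Draw the tall blank from a leaning stack and lock it in the module bay

## Robot

A 6-joint arm with a two-finger parallel gripper is mounted at the origin on the work surface. World frame = base frame: x ahead of the robot, y to its left, z up, the work surface at z = 0. Lengths are in mm, angles in rad, forces in N, time in s.
With the tool pointing down it reaches from about 300 to 750 mm from the base axis. Payload 8.5 kg.
Tool frame: the origin (TCP) lies at the centre of the arm's flange, where the gripper is bolted on; the fingertips stand 166 mm ahead of it and the grasp point (between the pads) lies 147 mm ahead of it; z points along the fingers, x is the direction in which the jaws open and shut, and the axes are right-handed (so a half turn about z gives the same grasp; the last joint's range is limited). The gripper opens to 88 mm and grips with 3 to 60 N. Pads are 18 mm wide; open, the fingers measure 123 mm over their backs; the gripper's body (75 mm by 187 mm) begins 45 mm behind the grasp point.
Start: joints at [-1.54, 0.381, 1.297, -0, 1.464, -0.215], TCP at [133.828, -533.453, 404.748] pointing down, gripper open.
Joint ranges: [-3.11, 3.11], [-0.89, 2.33], [0.22, 2.48], [-1.42, 4.56], [0.17, 2.85], [-2.88, 2.88]. Speed limits (rad/s): [2.39, 2.39, 3.14, 3.14, 3.14, 3.14].

## Interface

Orientations are given as a unit quaternion [x, y, z, w].
In Python, from rig import env gives the robot as it stands.
- The arm moves only by the shell command python3 -m crank 'ROWS'. ROWS is JSON, a list of rows, each an object of numbers: "claw": the finger opening in mm, from 0 to 88.1; "dx", "dy", "dz": the shift along the tool's x, y, z in units of 25 mm (1.0 is 25 mm); "wx", "wy", "wz": the turn, a rotation vector about the tool's x, y, z in units of 5 degrees (1.0 is 5 degrees). In form: [{"claw": .., "dx": .., "dy": .., "dz": .., "wx": .., "wy": .., "wz": ..}, ...]. A call has 1 to 10 rows; each row is the pose to reach, as a shift and turn from the pose commanded when the call began, along the tool's axes at that moment; what a row does not reach only later rows make up. A row lasts 1/10 s, in which the tool goes at most 50 mm and 8.59 degrees, less where a joint would pass 70% of its speed; a pose out of reach is approached as far as the arm can. A call with a gripper value outside its range is refused whole. The fingers move at their own pace and stop on an object; the grip force is fixed at half the most. Time passes only in rows, so rows that repeat a pose let the fingers close. It gives the time, the measured TCP pose, the force and the opening at its end, in the units of the state.
- env.read_state(): the state, without advancing time (a new reading comes with each control period).
- env.get_image(name): name is "scene" or "side" or "wrist"; returns the picture (384x512x3 uint8, red, green, blue); there is no depth.
- env.get_calibration(name): a dict with "camera_matrix" (3x3 intrinsics, pixels), "R" (3x3) and "t" (3): a world point X has camera coordinates R X + t; the wrist camera has in their place "mount" (4x4, takes a point from camera to tool coordinates, whose origin is the TCP and whose axes are the tool frame's). Camera axes: x right, y down, z forward; pixel columns grow to the right and rows downward; lengths in mm; the calibration is good to about 2 mm. The wrist camera is an equidistant fisheye: a pixel r from the principal point sees the ray r / f radians off the axis. A picture is of the moment at which its call begins: read the wrist's pose just before it. get_calibration takes no time and is no camera call.
- env.close_job(): hands the job in, once; it reports no verdict.
The state is a dict: "time_s": time; "joint_pos": joint angles; "joint_velocities": joint speeds; "joint_torque": joint torques, N m; "tool_pos": TCP position; "tool_rot": TCP orientation; "ft_force": force on the tool from outside, world axes, zero at the start; "ft_torque": the same for the moment, N m; "gripper_width": finger opening in mm.
Only numpy, scipy, OpenCV 4.12 (cv2) and the standard library are available. Lean on these libraries where they do the work, as an engineer would, in place of code of your own. Each camera call takes 0.05 s, during which the arm holds its last target. There are 200 camera calls.

## Task

Draw the one tall blank panel out of the stack that leans against the grey instrument case, leaving the low blanks leaning where they are. Lower it gently, not dropped, fully home in the upright slot of the module bay, then push the sprung stud beside it in and turn it clockwise until it springs back out locked, with its keeper over the blank's top edge; let go and leave the bottle, jar and screwdriver alone.

Things in the scene. Friction and masses are not known exactly. Their poses are not given: they have to be found in the camera images.
- case: fixed grey instrument case 120 deep, 210 wide, 80 high, with a 3 thick rubber mat along its far face. Origin: on the table, middle of the foot of the far face; x points away from that face over the mat, z up. Four 8 thick blanks stand on the mat in random order, face to face, all leaning 15 deg back (to -x) on the case's top far edge; their feet are 20 to 52 out from the face
- tall_blank: the blank to take: plain aluminium plate 110 wide, 155 high, 8 thick, about 0.2 kg; the only tall one: its top 45 stands free above the others. Those in front lean on it, so draw it up along its own slope until its foot clears them. Origin: middle of its lower edge; x thickness (away from the case), y width, z up its slope. It is the same either way round
- low_blank_a: a low aluminium blank, 130 wide, 105 high, 8 thick, leaning in the stack; not to be taken. Origin: middle of its lower edge; x its thickness (away from the case), y its width, z up its slope
- low_blank_b: a low aluminium blank, 110 wide, 100 high, 8 thick, leaning in the stack; not to be taken. Origin: middle of its lower edge; x its thickness (away from the case), y its width, z up its slope
- low_blank_c: a low aluminium blank, 95 wide, 96 high, 8 thick, leaning in the stack; not to be taken. Origin: middle of its lower edge; x its thickness (away from the case), y its width, z up its slope
- bay: fixed module bay: dark base plate 90 by 250, two aluminium guide columns. The upright slot holds the blank's width along bay y, thickness along bay x: 11 wide, 114 long inside, straight up to z = 93, flared mouth up to z = 110. Seated blank: foot at z = 8, top at z = 163. Origin: on the table under the middle of the slot; z up. A dark post 30 square at y = -85 carries the latch
- slot_floor (a point): middle of the slot's floor, 8 above the table, where the middle of the blank's lower edge must come to rest
- stud_grip (a point): on the stud's upright axis (bay x = 0, y = -85), 195 above the table, mid-height of its grip bar when sprung out. The black bar is 36 long, 11 thick, z = 184 to 206, on a round flange of radius 20 whose top (z = 184) the fingertips may press. The frame turns with the latch: x along the bar, keeper pointing to -x. A fixed gate on the bay's +x -y corner, 30 to 46 from the axis, reaches z = 189
- latch (a joint): turn of stud and keeper, 0 to 1.5 rad, clockwise from above; stays where left. At 0 the keeper points to bay -x, clear of the slot; at 1.5 to bay +y, over the blank's top edge with 2.5 to spare (a blank not home blocks it). Stud out: the gate stops it at about 0.55. Pushed in over 7 mm it passes; beyond about 1.05 it springs out again and cannot turn back
- stud (a joint): how far the stud is pushed in (down), 0 to 0.010 m; spring 4 N at first, 9 N at the stop
- wash_bottle: loose white bottle, radius 30, 150 high, bystander; origin under its centre
- jar: loose glass jar with white cap, radius 28, 60 high, bystander; origin under its centre
- driver: loose screwdriver, 170 long, lying on the table, bystander
There are look-alikes about, which are no part of the job. What is shaped like the tall_blank but pink or red is not meant.

How it is judged (in metres and radians):
On the way, in this order (a step that is already met when the one before it is completed fails the run):
1. the tall blank is drawn up clear of the stack, the low blanks still leaning (height (world z) of tall_blank above 0.09 m and angle between each of low_blank_a, low_blank_b, low_blank_c's own z axis and vertical below 0.6 rad and distance of each of low_blank_a, low_blank_b, low_blank_c from where it was at the start of the episode below 0.04 m), for 0.1 s.
2. the tall blank stands home in the bay's slot, the stud not yet locked (x of tall_blank in the frame of bay between -0.004 and 0.004 m and y of tall_blank in the frame of bay between -0.005 and 0.005 m and z of tall_blank in the frame of bay between 0.004 and 0.0115 m and angle between the z axis of tall_blank and the z axis of bay, either way round below 0.08 rad and angle between tall_blank's own z axis and vertical below 0.3 rad and value of joint latch below 1 rad), for 0.2 s.
At the end, for the whole second after the job is handed in: Tall blank at rest in the slot: within 4 mm across, 5 mm along, 3.5 mm of the floor, 0.08 rad of upright; latch turned beyond 1.15 rad, stud sprung out (under 2 mm in); every low blank still leaning (under 0.6 rad from vertical), its foot within 40 mm of its start (x of tall_blank in the frame of bay between -0.004 and 0.004 m and y of tall_blank in the frame of bay between -0.005 and 0.005 m and z of tall_blank in the frame of bay between 0.004 and 0.0115 m and angle between the z axis of tall_blank and the z axis of bay, either way round below 0.08 rad and angle between tall_blank's own z axis and vertical below 0.3 rad and value of joint latch above 1.15 rad and value of joint stud below 0.002 m and angle between each of low_blank_a, low_blank_b, low_blank_c's own z axis and vertical below 0.6 rad and distance of each of low_blank_a, low_blank_b, low_blank_c from where it was at the start of the episode below 0.04 m and linear speed of tall_blank below 0.02 m/s); the robot touches nothing.
It fails at once if a low blank is toppled (over 0.6 rad from vertical) or dragged more than 60 mm (angle between any of low_blank_a, low_blank_b, low_blank_c's own z axis and vertical above 0.6 rad or distance of any of low_blank_a, low_blank_b, low_blank_c from where it was at the start of the episode above 0.06 m).
It fails at once if bottle, jar or screwdriver is moved more than 30 mm (distance of any of wash_bottle, jar, driver from where it was at the start of the episode above 0.03 m).
It fails at once if the blank is dropped into the slot (faster than 0.6 m/s between the guides) (horizontal distance between tall_blank and slot_floor below 0.012 m and height (world z) of tall_blank below 0.1 m and linear speed of tall_blank above 0.6 m/s).
It also fails if it takes over 59 s, if anything falls off the work surface, if the arm or the gripper's body presses on something with over 40 N, if the wrist force passes 120 N, or if a joint passes its speed limit or range.

## Working session

There is one attempt and no reset: what is moved stays moved. The work goes in short steps, Python scripts to look and compute and a shell command to move; the robot and the scene stay as the last step left them, time stands still between calls to the robot, and variables do not carry over. Pictures are saved under pics/ and viewed, about 8 in all and at most 12, crops included, and the job is handed in when it is done.

```bash
mkdir -p pics; ls; python3 - <<'E'
from rig import env
import cv2,numpy as np
print(env.read_state())
for n in("scene","side","wrist"):
    c=env.get_calibration(n);print(n,{k:np.round(np.array(v),4).tolist() if not isinstance(v,str) else v for k,v in c.items()})
    cv2.imwrite(f"pics/{n}0.png",env.get_image(n)[:,:,::-1])
a=[cv2.imread(f"pics/{n}0.png") for n in("scene","side")]
cv2.imwrite("pics/both0.png",np.hstack(a)[:, :])
E
```

```text
pics
{'time_s': 0.0, 'joint_pos': array([-1.54029847e+00,  3.81197256e-01,  1.29826328e+00,  8.96152247e-06,
        1.46356796e+00, -2.15279894e-01]), 'joint_velocities': array([-0.0003167 ,  0.00055029,  0.00039003,  0.0010021 ,  0.00057444,
        0.00262443]), 'joint_torque': array([-9.42062070e-04, -4.37927163e+01, -2.24558169e+01,  7.13063311e-02,
        3.52654327e-02, -1.22245392e-04]), 'tool_pos': array([ 133.82879446, -533.42542481,  404.13606494]), 'tool_rot': array([ 7.88450760e-01, -6.15097459e-01, -4.55218191e-04, -5.55161586e-04]), 'ft_force': array([ 0.74011884, -0.00874883, -0.09780466]), 'ft_torque': array([-0.00626598,  0.02672401, -0.01434081]), 'gripper_width': 88.11341125567675}
scene {'camera_matrix': [[364.6604, 0.0, 253.7368], [0.0, 364.6604, 197.2723], [0.0, 0.0, 1.0]], 'R': [[0.8839, 0.4676, -0.0125], [0.3518, -0.682, -0.6412], [-0.3083, 0.5623, -0.7673]], 't': [-518.1939, -48.8358, 1179.6933]}
side {'camera_matrix': [[360.286, 0.0, 251.5953], [0.0, 360.286, 200.2957], [0.0, 0.0, 1.0]], 'R': [[-0.7783, -0.6273, 0.0258], [-0.329, 0.3726, -0.8677], [0.5347, -0.6839, -0.4964]], 't': [471.1181, 268.1513, 846.685]}
wrist {'camera_matrix': [[297.3186, 0.0, 256.8408], [0.0, 297.3186, 192.7873], [0.0, 0.0, 1.0]], 'mount': [[1.0, -0.0007, -0.0002, -0.9799], [0.0007, 0.9493, 0.3144, -81.9574], [-0.0, -0.3144, 0.9493, 20.5359], [0.0, 0.0, 0.0, 1.0]]}
```

View pics/scene0.png

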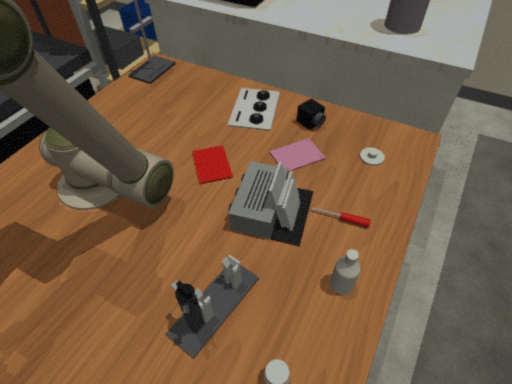

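View pics/side0.png

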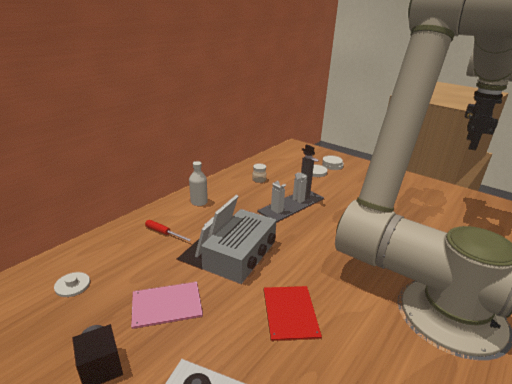

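View pics/wrist0.png

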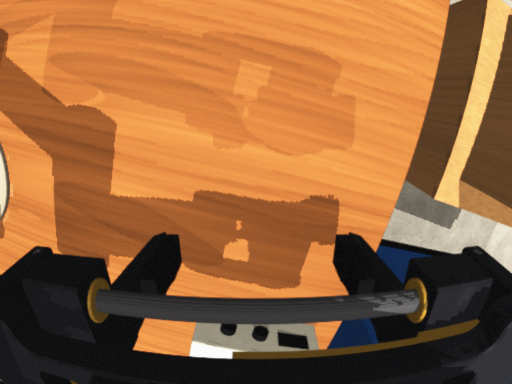

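Scene: case at (265,200) with the stack and mat on its right side (293,195), bay plate from (250,270) to (182,345), latch stud at (187,295), bottle (345,270), jar (277,372), driver (345,217). Side: stack at (225,215), bay at (295,200). I'll enlarge these for corner picks.

```bash
cat > h.py <<'E'
from rig import env
import cv2,numpy as np
from scipy.spatial.transform import Rotation as Ro
def ray(n,uv):
    c=env.get_calibration(n);K,R,t=[np.array(c[k]) for k in("camera_matrix","R","t")]
    d=R.T@np.linalg.inv(K)@np.array([*uv,1.]);return -R.T@t,d/np.linalg.norm(d)
def onz(n,uv,z):
    o,d=ray(n,uv);return o+d*(z-o[2])/d[2]
def two(rs):
    A=0;b=0
    for o,d in rs: P=np.eye(3)-np.outer(d,d);A=A+P;b=b+P@o
    return np.linalg.solve(A,b)
def proj(n,X):
    c=env.get_calibration(n);K,R,t=[np.array(c[k]) for k in("camera_matrix","R","t")]
    p=K@(R@np.array(X)+t);return p[:2]/p[2]
def wpose(s=None):
    s=s or env.read_state();R=Ro.from_quat(s["tool_rot"]).as_matrix();return R,np.array(s["tool_pos"])
def wray(uv,R,p):
    c=env.get_calibration("wrist");K=c["camera_matrix"];M=np.array(c["mount"])
    x=np.array(uv)-[K[0][2],K[1][2]];r=np.hypot(*x);th=r/K[0][0]
    d=np.array([*(x/r*np.sin(th)),np.cos(th)])
    return p+R@M[:3,3],R@M[:3,:3]@d
def wonz(uv,z,R,p):
    o,d=wray(uv,R,p);return o+d*(z-o[2])/d[2]
def wproj(X,R,p):
    c=env.get_calibration("wrist");K=c["camera_matrix"];M=np.array(c["mount"])
    q=M[:3,:3].T@(R.T@(np.array(X)-p)-M[:3,3]);th=np.arctan2(np.hypot(q[0],q[1]),q[2]);return np.array([K[0][2],K[1][2]])+K[0][0]*th*q[:2]/np.hypot(q[0],q[1])
E
python3 - <<'E'
import cv2,numpy as np
a=cv2.imread("pics/scene0.png");b=cv2.imread("pics/side0.png")
def c(i,x,y,w,h,s): return cv2.resize(i[y:y+h,x:x+w],(w*s,h*s),interpolation=cv2.INTER_CUBIC)
A=c(a,220,150,100,100,4);B=c(a,160,245,100,115,4)[:400];
B=cv2.resize(a[245:360,160:275],(400,400),interpolation=cv2.INTER_CUBIC)
C=cv2.resize(b[185:285,180:280],(400,400)[:2],interpolation=cv2.INTER_CUBIC)[:,:]
D=cv2.resize(b[140:240,240:340],(400,400),interpolation=cv2.INTER_CUBIC)
m=np.vstack([np.hstack([A,B]),np.hstack([C,D])]);cv2.imwrite("pics/m1.png",cv2.resize(m,(600,600),interpolation=cv2.INTER_AREA))
E
```

```text
(no output)
```

View pics/m1.png

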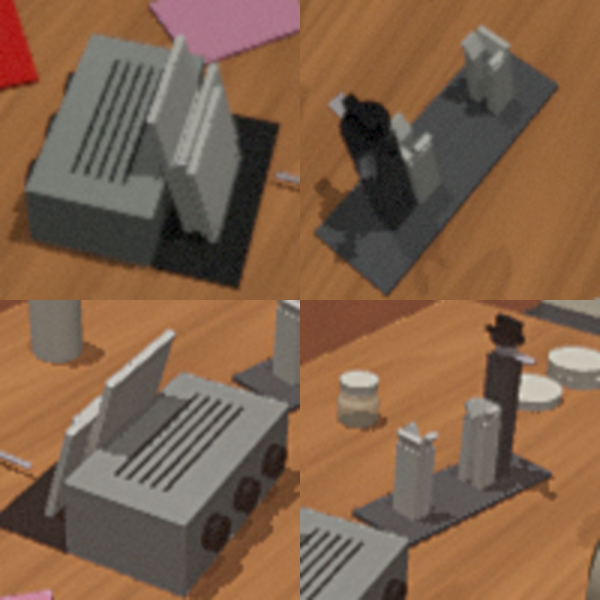

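```bash
python3 - <<'E'
from h import *
np.set_printoptions(precision=1,suppress=True)
A=lambda u,v:(220+u/3,150+v/3);B=lambda u,v:(160+u*115/300,245+v*115/300)
C=lambda u,v:(180+u/3,185+(v-300)/3);D=lambda u,v:(240+(u-300)/3,140+(v-300)/3)
print("tall top far-scene",two([ray("scene",A(178,38)),ray("side",C(105,390))]))
print("tall top near-scene",two([ray("scene",A(150,120)),ray("side",C(173,335))]))
for k,p in dict(c1=(95,36),c2=(27,190),c3=(152,216)).items(): print("case top",k,onz("scene",A(*p),80))
for p in((68,473),(188,523),(288,400),(182,375)): print("case side",onz("side",C(*p),80))
for p in((280,123),(240,288)): print("mat",onz("scene",A(*p),3))
for p in((508,55),(558,88),(388,295),(315,232)): print("bay",onz("scene",B(p[0]-300,p[1]),6))
for p in((353,513),(395,543),(553,470)): print("bay side",onz("side",D(*p),6))
print("stud top scene", onz("scene",B(365-300,120),195), onz("side",D(505,328),195))
E
```

```text
tall top far-scene [554.9 216.9 148.3]
tall top near-scene [574.9 110.2 150.6]
case top c1 [451.1 244.2  80. ]
case top c2 [489.4  41.6  80. ]
case top c3 [602.7  67.5  80. ]
case side [562.8 257.7  80. ]
case side [440.9 241.9  80. ]
case side [487.4  37.   80. ]
case side [594.2  69.2  80. ]
mat [645.2 287.1   3. ]
mat [688.   82.2   3. ]
bay [571.2 -51.1   6. ]
bay [633.4 -60.4   6. ]
bay [ 593.4 -302.6    6. ]
bay [ 504.7 -288.1    6. ]
bay side [625.  -56.8   6. ]
bay side [552.7 -38.    6. ]
bay side [ 503.4 -296.8    6. ]
stud top scene [ 560.7 -238.3  195. ] [ 555.5 -233.   195. ]
```

```bash
cat >> h.py <<'E'
def rows(Rt,pt):
    R,p=wpose();d=R.T@(np.array(pt)-p)/25;w=np.degrees(Ro.from_matrix(R.T@Rt).as_rotvec())/5
    print("d",np.round(d,3),"w",np.round(w,3))
def frame(yaw,tilt):
    "tool x along yaw, z down, tilted so fingers lean back top to -x by tilt (deg)"
    a,t=np.radians([yaw,tilt]);c=np.array([np.cos(a),np.sin(a),0]);u=np.array([0,0,1.])
    s=u*np.cos(t)-c*np.sin(t);x=c*np.cos(t)+u*np.sin(t);return np.c_[x,np.cross(-s,x),-s]
E
python3 - <<'E'
from h import *
R=frame(10.5,15);top=np.array([565,163.5,149.5]);rows(R,top-R[:,2]*(80+147))
E
```

```text
d [-22.989 -21.167   1.449] w [  2.251   2.415 -17.178]
```

```bash
P='{"claw":40,"dx":-22.99,"dy":-21.17,"dz":1.45,"wx":2.25,"wy":2.42,"wz":-17.18}'; python3 -m crank '[{"claw":40,"dx":-22.99,"dy":-21.17,"dz":1.45,"wx":2.25,"wy":2.42,"wz":-17.18},{"claw":40,"dx":-22.99,"dy":-21.17,"dz":1.45,"wx":2.25,"wy":2.42,"wz":-17.18},{"claw":40,"dx":-22.99,"dy":-21.17,"dz":1.45,"wx":2.25,"wy":2.42,"wz":-17.18},{"claw":40,"dx":-22.99,"dy":-21.17,"dz":1.45,"wx":2.25,"wy":2.42,"wz":-17.18},{"claw":40,"dx":-22.99,"dy":-21.17,"dz":1.45,"wx":2.25,"wy":2.42,"wz":-17.18},{"claw":40,"dx":-22.99,"dy":-21.17,"dz":1.45,"wx":2.25,"wy":2.42,"wz":-17.18},{"claw":40,"dx":-22.99,"dy":-21.17,"dz":1.45,"wx":2.25,"wy":2.42,"wz":-17.18},{"claw":40,"dx":-22.99,"dy":-21.17,"dz":1.45,"wx":2.25,"wy":2.42,"wz":-17.18},{"claw":40,"dx":-22.99,"dy":-21.17,"dz":1.45,"wx":2.25,"wy":2.42,"wz":-17.18},{"claw":40,"dx":-22.99,"dy":-21.17,"dz":1.45,"wx":2.25,"wy":2.42,"wz":-17.18}]'
python3 - <<'E'
from h import *
R=frame(10.5,15);top=np.array([565,163.5,149.5]);rows(R,top-R[:,2]*(80+147))
E
```

```text
time_s: 1.15
tool_pos: [373.0, -92.7, 381.7]
tool_rot: [0.988, 0.081, 0.129, -0.011]
ft_force: [0.7, -0.9, 0.3]
gripper_width: 39.7
d [ 6.526 -8.821  2.275] w [ 0.05   0.026 -0.23 ]
```

```bash
python3 -m crank '[{"claw":40,"dx":6.53,"dy":-8.82,"dz":2.27,"wz":-0.23},{"claw":40,"dx":6.53,"dy":-8.82,"dz":2.27,"wz":-0.23},{"claw":40,"dx":6.53,"dy":-8.82,"dz":2.27,"wz":-0.23},{"claw":40,"dx":6.53,"dy":-8.82,"dz":2.27,"wz":-0.23},{"claw":40,"dx":6.53,"dy":-8.82,"dz":2.27,"wz":-0.23},{"claw":40,"dx":6.53,"dy":-8.82,"dz":2.27,"wz":-0.23},{"claw":40,"dx":6.53,"dy":-8.82,"dz":2.27,"wz":-0.23},{"claw":40,"dx":6.53,"dy":-8.82,"dz":2.27,"wz":-0.23},{"claw":40,"dx":6.53,"dy":-8.82,"dz":2.27,"wz":-0.23}]'
python3 - <<'E'
from h import *
R=frame(10.5,15);top=np.array([565,163.5,149.5]);rows(R,top-R[:,2]*(80+147))
R,p=wpose();im=env.get_image("wrist")[:,:,::-1].copy();cv2.imwrite("pics/w1.png",im)
np.savez("w1.npz",R=R,p=p)
for n in([554.9,216.9,148.3],[574.9,110.2,150.6]): print(wproj(n,R,p))
cv2.imwrite("pics/w1v.png",cv2.resize(im,(768,576),interpolation=cv2.INTER_CUBIC))
E
```

```text
d [ 6.526 -8.821  2.275] w [ 0.05   0.026 -0.23 ]
[414.95975312 -67.14721817]
[427.38622997  24.55599671]invalid input at $[0]: expected keys claw, dx, dy, dz, wx, wy, wz
```

View pics/w1v.png

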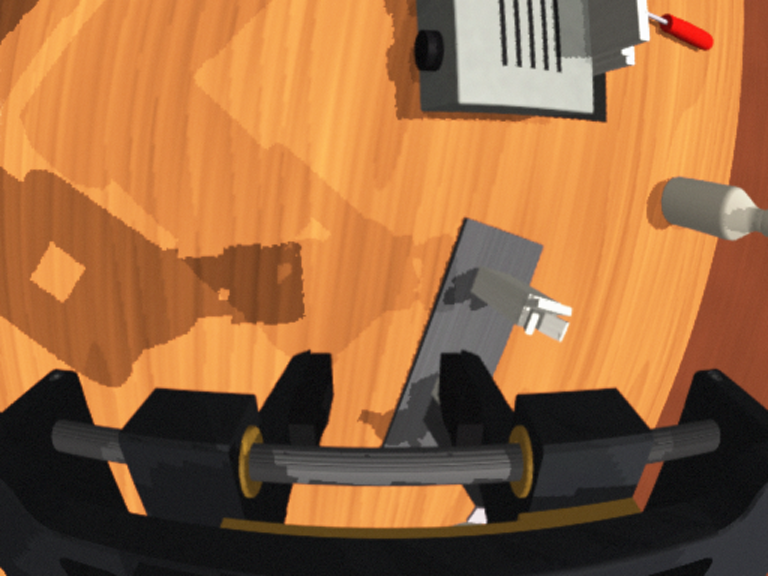

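The move was refused (all keys are required); picture 5 shows the bay between the fingers and the case at the top right. Repeating the move with all keys.

```bash
python3 -m crank '[{"claw":40,"dx":6.53,"dy":-8.82,"dz":2.27,"wx":0.05,"wy":0.03,"wz":-0.23},{"claw":40,"dx":6.53,"dy":-8.82,"dz":2.27,"wx":0.05,"wy":0.03,"wz":-0.23},{"claw":40,"dx":6.53,"dy":-8.82,"dz":2.27,"wx":0.05,"wy":0.03,"wz":-0.23},{"claw":40,"dx":6.53,"dy":-8.82,"dz":2.27,"wx":0.05,"wy":0.03,"wz":-0.23},{"claw":40,"dx":6.53,"dy":-8.82,"dz":2.27,"wx":0.05,"wy":0.03,"wz":-0.23},{"claw":40,"dx":6.53,"dy":-8.82,"dz":2.27,"wx":0.05,"wy":0.03,"wz":-0.23},{"claw":40,"dx":6.53,"dy":-8.82,"dz":2.27,"wx":0.05,"wy":0.03,"wz":-0.23},{"claw":40,"dx":6.53,"dy":-8.82,"dz":2.27,"wx":0.05,"wy":0.03,"wz":-0.23},{"claw":40,"dx":6.53,"dy":-8.82,"dz":2.27,"wx":0.05,"wy":0.03,"wz":-0.23}]'
python3 - <<'E'
from h import *
R=frame(10.5,15);top=np.array([565,163.5,149.5]);rows(R,top-R[:,2]*(80+147))
R,p=wpose();im=env.get_image("wrist")[:,:,::-1].copy();cv2.imwrite("pics/w2.png",im)
np.savez("w2.npz",R=R,p=p)
for n in([554.9,216.9,148.3],[574.9,110.2,150.6]): print(wproj(n,R,p)*1.5)
cv2.imwrite("pics/w2v.png",cv2.resize(im,(768,576),interpolation=cv2.INTER_CUBIC))
E
```

```text
time_s: 2.1
tool_pos: [507.9, 149.2, 368.8]
tool_rot: [0.988, 0.087, 0.129, -0.012]
ft_force: [0.2, 0.3, -0.1]
gripper_width: 40.0
d [-0.003 -0.148  0.003] w [ 0.008  0.017 -0.076]
[384.37353426 199.26745809]
[387.4469668  402.87945769]
```

View pics/w2v.png

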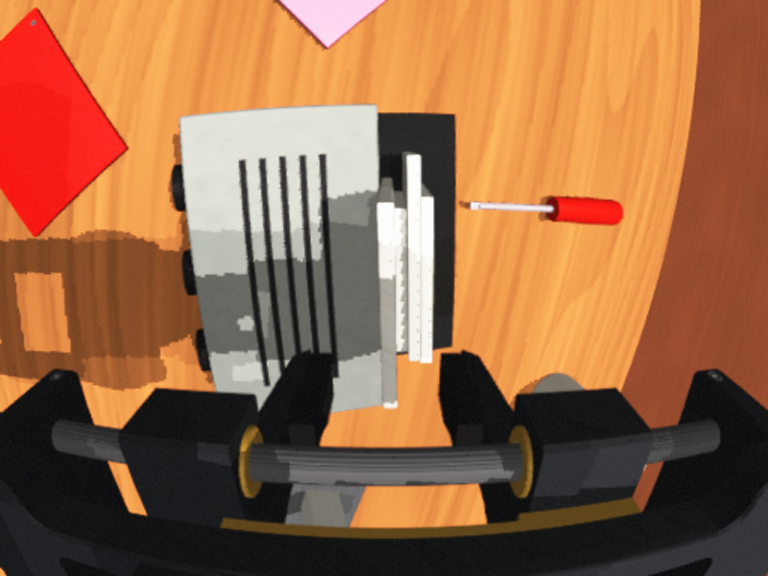

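Picture 6: tall blank's top edge from (385,203) to (391,405), nearest the case, centred between the fingers at 330/440; the predictions (384,199)-(387,403) agree. Descending to grasp.

```bash
python3 -m crank '[{"claw":40,"dx":0,"dy":-0.15,"dz":1.5,"wx":0,"wy":0,"wz":0},{"claw":40,"dx":0,"dy":-0.15,"dz":2.5,"wx":0,"wy":0,"wz":0},{"claw":40,"dx":0,"dy":-0.15,"dz":3.2,"wx":0,"wy":0,"wz":0},{"claw":40,"dx":0,"dy":-0.15,"dz":3.7,"wx":0,"wy":0,"wz":0},{"claw":40,"dx":0,"dy":-0.15,"dz":3.9,"wx":0,"wy":0,"wz":0},{"claw":40,"dx":0,"dy":-0.15,"dz":3.9,"wx":0,"wy":0,"wz":0},{"claw":3,"dx":0,"dy":-0.15,"dz":3.9,"wx":0,"wy":0,"wz":0},{"claw":3,"dx":0,"dy":-0.15,"dz":3.9,"wx":0,"wy":0,"wz":0},{"claw":3,"dx":0,"dy":-0.15,"dz":3.9,"wx":0,"wy":0,"wz":0},{"claw":3,"dx":0,"dy":-0.15,"dz":3.9,"wx":0,"wy":0,"wz":0}]'
```

```text
time_s: 3.15
tool_pos: [532.3, 158.3, 275.1]
tool_rot: [0.988, 0.088, 0.13, -0.012]
ft_force: [1.0, -0.2, 0.2]
gripper_width: 10.2
```

```bash
python3 -m crank '[{"claw":3,"dx":0,"dy":0,"dz":0,"wx":0,"wy":0,"wz":0},{"claw":3,"dx":0,"dy":0,"dz":0,"wx":0,"wy":0,"wz":0},{"claw":3,"dx":0,"dy":0,"dz":0,"wx":0,"wy":0,"wz":0},{"claw":3,"dx":0,"dy":0,"dz":-0.2,"wx":0,"wy":0,"wz":0},{"claw":3,"dx":0,"dy":0,"dz":-0.4,"wx":0,"wy":0,"wz":0}]'
python3 -m crank '[{"claw":3,"dx":0,"dy":0,"dz":-0.5,"wx":0,"wy":0,"wz":0},{"claw":3,"dx":0,"dy":0,"dz":-1.0,"wx":0,"wy":0,"wz":0},{"claw":3,"dx":0,"dy":0,"dz":-1.5,"wx":0,"wy":0,"wz":0},{"claw":3,"dx":0,"dy":0,"dz":-2.0,"wx":0,"wy":0,"wz":0},{"claw":3,"dx":0,"dy":0,"dz":-2.5,"wx":0,"wy":0,"wz":0},{"claw":3,"dx":0,"dy":0,"dz":-3.0,"wx":0,"wy":0,"wz":0},{"claw":3,"dx":0,"dy":0,"dz":-3.5,"wx":0,"wy":0,"wz":0},{"claw":3,"dx":0,"dy":0,"dz":-4.1,"wx":0,"wy":0,"wz":0},{"claw":3,"dx":0,"dy":0,"dz":-4.7,"wx":0,"wy":0,"wz":0},{"claw":3,"dx":0,"dy":0,"dz":-5.2,"wx":0,"wy":0,"wz":0}]'
```

```text
time_s: 3.65
tool_pos: [530.1, 157.8, 284.2]
tool_rot: [0.988, 0.088, 0.13, -0.012]
ft_force: [5.1, 1.7, -4.6]
gripper_width: 7.8
time_s: 4.65
tool_pos: [496.2, 151.7, 411.1]
tool_rot: [0.988, 0.088, 0.129, -0.012]
ft_force: [0.5, 0.7, -2.2]
gripper_width: 7.7
```

```bash
python3 - <<'E'
from h import *
R=frame(-8.6,0);b=np.array([571,-152,0]);rows(R,b+R[:,0]*35-R[:,1]*20+[0,0,440])
E
```

```text
d [ 2.604 12.178 -0.52 ] w [-0.503 -2.953  3.732]
```

```bash
python3 -m crank '[{"claw":3,"dx":0.6,"dy":1.0,"dz":-1.0,"wx":-0.1,"wy":-0.6,"wz":0.7},{"claw":3,"dx":1.2,"dy":2.5,"dz":-1.0,"wx":-0.2,"wy":-1.2,"wz":1.4},{"claw":3,"dx":1.8,"dy":4,"dz":-1,"wx":-0.3,"wy":-1.8,"wz":2.1},{"claw":3,"dx":2.4,"dy":5.5,"dz":-0.9,"wx":-0.4,"wy":-2.4,"wz":2.8},{"claw":3,"dx":2.6,"dy":7,"dz":-0.8,"wx":-0.5,"wy":-2.95,"wz":3.4},{"claw":3,"dx":2.6,"dy":8.5,"dz":-0.7,"wx":-0.5,"wy":-2.95,"wz":3.73},{"claw":3,"dx":2.6,"dy":10,"dz":-0.6,"wx":-0.5,"wy":-2.95,"wz":3.73},{"claw":3,"dx":2.6,"dy":11.2,"dz":-0.52,"wx":-0.5,"wy":-2.95,"wz":3.73},{"claw":3,"dx":2.6,"dy":12.18,"dz":-0.52,"wx":-0.5,"wy":-2.95,"wz":3.73},{"claw":3,"dx":2.6,"dy":12.18,"dz":-0.52,"wx":-0.5,"wy":-2.95,"wz":3.73}]'
python3 - <<'E'
from h import *
R,p=wpose();im=env.get_image("wrist")[:,:,::-1].copy();cv2.imwrite("pics/w3.png",im)
np.savez("w3.npz",R=R,p=p);print(p,R)
for n in("scene","side"): cv2.imwrite(f"pics/{n}3.png",env.get_image(n)[:,:,::-1])
cv2.imwrite("pics/w3v.png",cv2.resize(im,(768,576),interpolation=cv2.INTER_CUBIC))
E
```

```text
time_s: 5.65
tool_pos: [609.2, -140.3, 438.4]
tool_rot: [0.997, -0.077, -0.0, -0.0]
ft_force: [0.3, 0.0, -1.8]
gripper_width: 8.1
[ 609.21741733 -140.27218146  438.38189272] [[ 9.88265755e-01 -1.52743291e-01 -5.33695421e-04]
 [-1.52743233e-01 -9.88265897e-01  1.47421577e-04]
 [-5.49950641e-04 -6.41733323e-05 -9.99999847e-01]]
```

View pics/w3v.png

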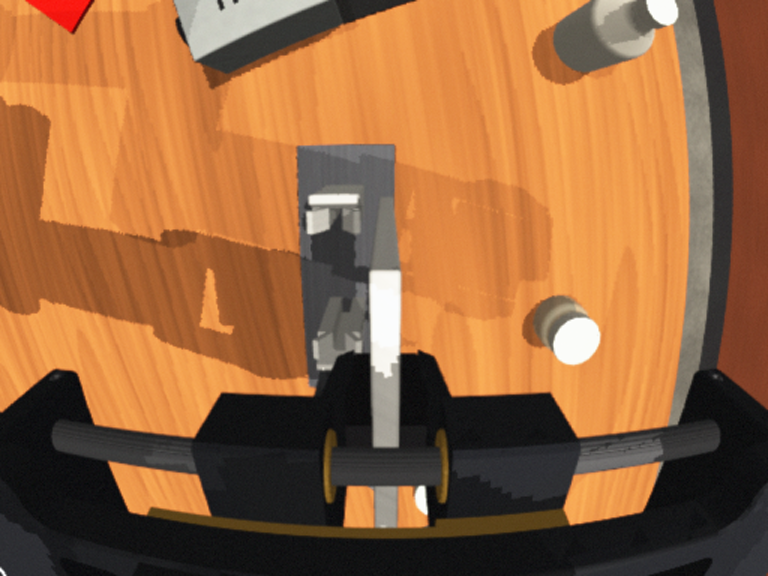

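Picture 7: blank held in the middle (x≈385), +y column top at (335,199), -y column at (338,340), plate corners (297,146),(395,144). Zooming in on the columns.

```bash
python3 - <<'E'
import cv2,numpy as np
a=cv2.imread("pics/w3.png");s=cv2.imread("pics/scene3.png");d=cv2.imread("pics/side3.png")
A=cv2.resize(a[85:265,190:290],(333,600),interpolation=cv2.INTER_CUBIC)
B=cv2.resize(s[180:360,150:300],(375,300)[:2],interpolation=cv2.INTER_CUBIC) if 0 else cv2.resize(s[190:360,140:310],(300,300),interpolation=cv2.INTER_CUBIC)
C=cv2.resize(d[80:230,220:370],(300,300),interpolation=cv2.INTER_CUBIC)
cv2.imwrite("pics/m3.png",np.hstack([A,np.vstack([B,C])]))
E
```

```text
(no output)
```

View pics/m3.png

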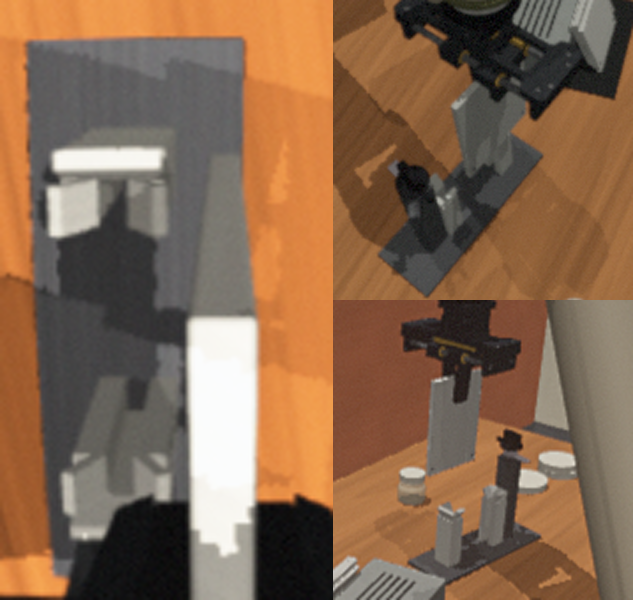

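```bash
python3 - <<'E'
from h import *
np.set_printoptions(precision=1,suppress=True)
z=np.load("w3.npz");R,p=z["R"],z["p"];P=lambda x,y:(190+x*100/333,85+y*.3)
def show(n,q,h):
    X=wonz(P(*q),h,R,p);print(n,X,"tool",R.T@(X-p))
for h in(4,8):
    for q in((28,40),(244,38),(50,560)): show(f"plate z{h}",q,h)
for n,q in dict(barL=(53,160),barR=(166,160),barmidnear=(109,174),barfar=(109,149)).items(): show(n,q,110)
show("flareL",(103,182),110);show("flareR",(128,182),110)
# -y column: outer corners
show("colm L",(63,478),110);show("colm R",(171,470),110)
print("blank near-edge ray in tool at top and foot:")
for q in((222,318),(226,155)):
    o,d=wray(P(*q),R,p);o=R.T@(o-p);d=R.T@d;t=(-55-o[1])/d[1];print(o+d*t)
# scene/side for far plate corners & corner columns already earlier
S=lambda x,y:(140+(x-333)*170/300,190+y*170/300)
for q in((543,153),(428,295),(379,255)): print("scene plate",onz("scene",S(*q),8))
E
```

```text
plate z4 [541.9 -43.3   4. ] tool [-81.1 -85.5 434.4]
plate z4 [630.4 -57.9   4. ] tool [  8.6 -84.6 434.4]
plate z4 [ 502.  -282.1    4. ] tool [-84.  156.6 434.4]
plate z8 [542.6 -43.5   8. ] tool [-80.4 -85.5 430.4]
plate z8 [630.3 -57.9   8. ] tool [  8.5 -84.6 430.4]
plate z8 [ 503.2 -280.     8. ] tool [-83.2 154.3 430.4]
barL [563.2 -85.9 110. ] tool [-53.6 -46.7 328.4]
barR [598.4 -91.9 110. ] tool [-17.9 -46.2 328.4]
barmidnear [580.  -93.3 110. ] tool [-35.9 -41.9 328.4]
barfar [581.4 -85.5 110. ] tool [-35.7 -49.9 328.4]
flareL [577.7 -95.5 110. ] tool [-37.9 -39.4 328.4]
flareR [585.4 -96.8 110. ] tool [-30.  -39.3 328.4]
colm L [ 544.6 -193.3  110. ] tool [-55.6  62.3 328.4]
colm R [ 582.2 -195.8  110. ] tool [-18.   59.  328.4]
blank near-edge ray in tool at top and foot:
[ -0.5 -55.  118.2]
[  0.5 -55.  264.3]
scene plate [631.5 -56.    8. ]
scene plate [ 593.1 -301.2    8. ]
scene plate [ 506.9 -289.2    8. ]
```

Picture 8: plate far corners (28,40),(244,38), column tops, and slot mouth at panel x≈115 — the slot's x and yaw are clear (35.8 mm off, 0.65°), its y is not. I'll rise and shift so that the camera stands over the slot and stud.

```bash
python3 -m crank '[{"claw":3,"dx":0,"dy":0,"dz":-1,"wx":0,"wy":0,"wz":0.13},{"claw":3,"dx":0,"dy":0,"dz":-2,"wx":0,"wy":0,"wz":0.13},{"claw":3,"dx":0,"dy":0.5,"dz":-3,"wx":0,"wy":0,"wz":0.13},{"claw":3,"dx":0,"dy":1.5,"dz":-3.2,"wx":0,"wy":0,"wz":0.13},{"claw":3,"dx":0,"dy":2.5,"dz":-3.2,"wx":0,"wy":0,"wz":0.13},{"claw":3,"dx":0,"dy":3.5,"dz":-3.2,"wx":0,"wy":0,"wz":0.13},{"claw":3,"dx":0,"dy":4,"dz":-3.2,"wx":0,"wy":0,"wz":0.13},{"claw":3,"dx":0,"dy":4,"dz":-3.2,"wx":0,"wy":0,"wz":0.13}]'
python3 - <<'E'
from h import *
R,p=wpose();im=env.get_image("wrist")[:,:,::-1].copy();cv2.imwrite("pics/w4.png",im)
np.savez("w4.npz",R=R,p=p);print(p)
for X in([580,-90,110],[565,-200,110],[558,-236,206]): print(wproj(X,R,p))
cv2.imwrite("pics/w4v.png",cv2.resize(im[60:260,130:330],(600,600),interpolation=cv2.INTER_CUBIC))
E
```

```text
time_s: 6.6
tool_pos: [594.0, -236.7, 518.7]
tool_rot: [0.997, -0.081, 0.0, -0.0]
ft_force: [-0.6, 0.3, -2.5]
gripper_width: 8.0
[ 594.01607915 -236.7042312   518.73771747]
[227.51227275  52.93353476]
[230.62893823 137.05341802]
[222.51154954 184.8330102 ]
```

View pics/w4v.png

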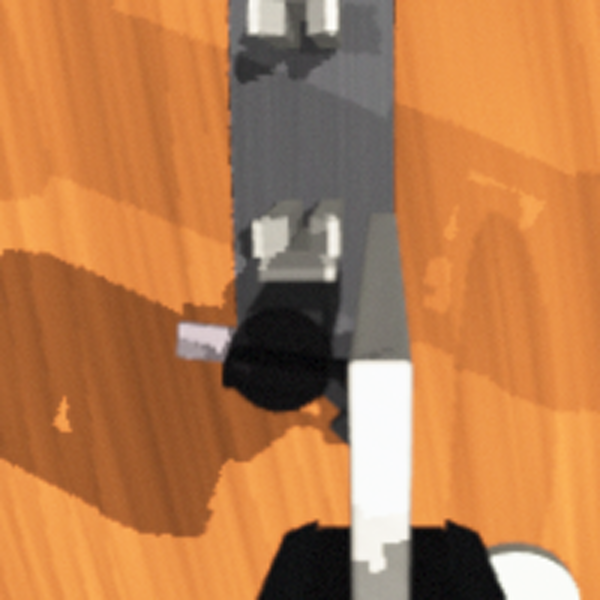

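```bash
python3 - <<'E'
from h import *
np.set_printoptions(precision=1,suppress=True)
z=np.load("w4.npz");R,p=z["R"],z["p"];P=lambda x,y:(130+x/3,60+y/3)
f=lambda q,h:wonz(P(*q),h,R,p)
print("yaw",np.degrees(np.arctan2(R[1,0],R[0,0])))
for n,q,h in(("bar- near",(300,258),110),("bar- far",(300,283),110),("barL",(263,272),110),("barR",(337,272),110),("disc",(278,360),184),("discL",(224,360),184),("discT",(278,308),184),("discB",(278,411),184),("disc206",(278,360),206),("plateL",(232,150),8),("plateR",(396,150),8)):
    X=f(q,h);print(n,X,"tool",R.T@(X-p))
for X in([580,-93.3,110],[581.4,-85.5,110]): print("bar+ tool",R.T@(np.array(X)-p))
z3=np.load("w3.npz")
for q in((222+0,0),): pass
for q in((380,360),(386,214)):
    o,d=wray(P(*q),R,p);o=R.T@(o-p);d=R.T@d
    for e in(-55,-53.3):print(o+d*(e-o[1])/d[1])
E
```

```text
yaw -9.28512438454193
bar- near [ 562.  -211.6  110. ] tool [-35.8 -19.3 408.7]
bar- far [ 560.  -222.7  110. ] tool [-36.   -8.1 408.7]
barL [ 544.6 -215.   110. ] tool [-52.4 -13.2 408.7]
barR [ 577.  -220.6  110. ] tool [-19.5 -12.9 408.7]
disc [ 555.6 -236.7  184. ] tool [-38.1   6.4 334.7]
discL [ 535.7 -233.3  184. ] tool [-58.2   6.3 334.7]
discT [ 559.3 -217.5  184. ] tool [-37.4 -13.2 334.7]
discB [ 551.7 -256.1  184. ] tool [-38.8  26.2 334.7]
disc206 [ 559.2 -230.9  206. ] tool [-35.4   0.1 312.7]
plateL [ 524.  -160.4    8. ] tool [-81.6 -63.8 510.7]
plateR [ 612.4 -176.1    8. ] tool [  8.2 -62.4 510.8]
bar+ tool [ -37.1 -139.   408.8]
bar+ tool [ -37.  -147.   408.8]
[ -0.5 -55.  118.7]
[ -0.5 -53.3 124.6]
[  1.1 -55.  265.5]
[  1.2 -53.3 280.4]
```

Picture 9 (stud disc at (278,360), keeper left at (203,340), -y column wall at (300,270)): slot centre from the stud and from the column pair agree within 0.3 mm. Moving over the slot and down to just above the mouth.

```bash
python3 -m crank '[{"claw":3,"dx":0,"dy":-1,"dz":0,"wx":0,"wy":0,"wz":0},{"claw":3,"dx":0,"dy":-2,"dz":0,"wx":0,"wy":0,"wz":0},{"claw":3,"dx":-0.3,"dy":-3.2,"dz":0,"wx":0,"wy":0,"wz":0},{"claw":3,"dx":-0.9,"dy":-3.2,"dz":0.7,"wx":0,"wy":0,"wz":0},{"claw":3,"dx":-1.49,"dy":-3.2,"dz":1.5,"wx":0,"wy":0,"wz":0},{"claw":3,"dx":-1.49,"dy":-3.2,"dz":2.5,"wx":0,"wy":0,"wz":0},{"claw":3,"dx":-1.49,"dy":-3.2,"dz":3.5,"wx":0,"wy":0,"wz":0},{"claw":3,"dx":-1.49,"dy":-3.2,"dz":4.3,"wx":0,"wy":0,"wz":0},{"claw":3,"dx":-1.49,"dy":-3.2,"dz":4.6,"wx":0,"wy":0,"wz":0},{"claw":3,"dx":-1.49,"dy":-3.2,"dz":4.6,"wx":0,"wy":0,"wz":0}]'
python3 - <<'E'
from h import *
z=np.load("w4.npz");R0,p0=z["R"],z["p"]
R,p=wpose();im=env.get_image("wrist")[:,:,::-1].copy();cv2.imwrite("pics/w5.png",im)
print(R0.T@(p-p0));np.savez("w5.npz",R=R,p=p)
print(np.degrees(Ro.from_matrix(R0.T@R).as_rotvec()), R[:,2])
a=cv2.resize(im[70:270,180:330],(450,600),interpolation=cv2.INTER_CUBIC)
d=env.get_image("side")[:,:,::-1]; d=cv2.resize(d[110:230,240:310+20],(350,467),interpolation=cv2.INTER_CUBIC)
m=np.zeros((600,800,3),np.uint8);m[:,:450]=a;m[:467,450:]=d;cv2.imwrite("pics/m5.png",m)
E
```

```text
time_s: 7.65
tool_pos: [570.4, -150.4, 403.6]
tool_rot: [0.997, -0.08, -0.0, -0.0]
ft_force: [-0.3, 0.2, -3.0]
gripper_width: 8.2
[-37.22597209 -81.28748619 115.21434373]
[ 0.02127229 -0.04191866 -0.11813666] [-2.26115188e-04  9.99384924e-04 -9.99999475e-01]
```

View pics/m5.png

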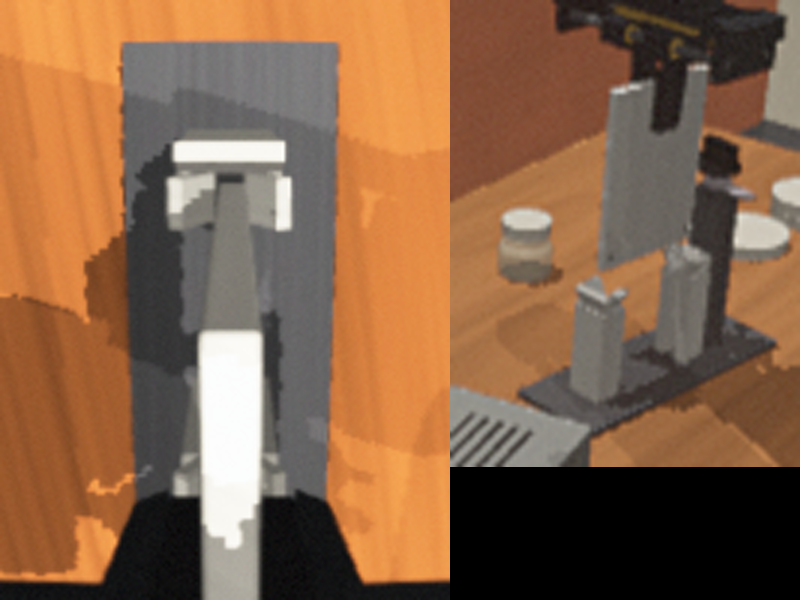

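Picture 10: blank's foot (x≈232) is centred in the mouth between the +y column's cheeks (bar centre 228), about 1 mm to +x. Small correction, then lower with force checks.

```bash
python3 -m crank '[{"claw":3,"dx":-0.04,"dy":0.04,"dz":0.2,"wx":0,"wy":0,"wz":0},{"claw":3,"dx":-0.04,"dy":0.04,"dz":0.5,"wx":0,"wy":0,"wz":0},{"claw":3,"dx":-0.04,"dy":0.04,"dz":0.8,"wx":0,"wy":0,"wz":0},{"claw":3,"dx":-0.04,"dy":0.04,"dz":1.1,"wx":0,"wy":0,"wz":0},{"claw":3,"dx":-0.04,"dy":0.04,"dz":1.3,"wx":0,"wy":0,"wz":0},{"claw":3,"dx":-0.04,"dy":0.04,"dz":1.3,"wx":0,"wy":0,"wz":0}]'; python3 -m crank '[{"claw":3,"dx":0,"dy":0,"dz":0.2,"wx":0,"wy":0,"wz":0},{"claw":3,"dx":0,"dy":0,"dz":0.4,"wx":0,"wy":0,"wz":0},{"claw":3,"dx":0,"dy":0,"dz":0.6,"wx":0,"wy":0,"wz":0},{"claw":3,"dx":0,"dy":0,"dz":0.6,"wx":0,"wy":0,"wz":0}]'
```

```text
time_s: 8.35
tool_pos: [569.2, -152.3, 370.4]
tool_rot: [0.997, -0.081, -0.0, -0.0]
ft_force: [0.4, -0.1, -1.8]
gripper_width: 7.8
time_s: 8.75
tool_pos: [569.2, -152.2, 355.5]
tool_rot: [0.997, -0.08, -0.0, -0.0]
ft_force: [0.7, 0.4, -2.3]
gripper_width: 7.5
```

```bash
python3 -m crank '[{"claw":3,"dx":0,"dy":0,"dz":0.2,"wx":0,"wy":0,"wz":0},{"claw":3,"dx":0,"dy":0,"dz":0.5,"wx":0,"wy":0,"wz":0},{"claw":3,"dx":0,"dy":0,"dz":0.8,"wx":0,"wy":0,"wz":0},{"claw":3,"dx":0,"dy":0,"dz":1.1,"wx":0,"wy":0,"wz":0},{"claw":3,"dx":0,"dy":0,"dz":1.2,"wx":0,"wy":0,"wz":0}]'; python3 -m crank '[{"claw":3,"dx":0,"dy":0,"dz":0.3,"wx":0,"wy":0,"wz":0},{"claw":3,"dx":0,"dy":0,"dz":0.6,"wx":0,"wy":0,"wz":0},{"claw":3,"dx":0,"dy":0,"dz":0.9,"wx":0,"wy":0,"wz":0},{"claw":3,"dx":0,"dy":0,"dz":1.1,"wx":0,"wy":0,"wz":0},{"claw":3,"dx":0,"dy":0,"dz":1.2,"wx":0,"wy":0,"wz":0},{"claw":3,"dx":0,"dy":0,"dz":1.2,"wx":0,"wy":0,"wz":0}]'
```

```text
time_s: 9.25
tool_pos: [569.2, -152.2, 325.1]
tool_rot: [0.997, -0.081, -0.0, -0.0]
ft_force: [-0.3, 0.2, -3.1]
gripper_width: 7.7
time_s: 9.85
tool_pos: [569.3, -152.3, 296.1]
tool_rot: [0.997, -0.081, 0.0, -0.0]
ft_force: [-0.5, -0.5, -2.2]
gripper_width: 7.4
```

Foot ≈ 16 mm by estimate, no contact; creeping down to the floor.

```bash
python3 -m crank '[{"claw":3,"dx":0,"dy":0,"dz":0.1,"wx":0,"wy":0,"wz":0},{"claw":3,"dx":0,"dy":0,"dz":0.2,"wx":0,"wy":0,"wz":0},{"claw":3,"dx":0,"dy":0,"dz":0.25,"wx":0,"wy":0,"wz":0},{"claw":3,"dx":0,"dy":0,"dz":0.25,"wx":0,"wy":0,"wz":0}]'; python3 -m crank '[{"claw":3,"dx":0,"dy":0,"dz":0.05,"wx":0,"wy":0,"wz":0},{"claw":3,"dx":0,"dy":0,"dz":0.1,"wx":0,"wy":0,"wz":0},{"claw":3,"dx":0,"dy":0,"dz":0.1,"wx":0,"wy":0,"wz":0}]';
```

```text
time_s: 10.25
tool_pos: [569.3, -152.2, 290.0]
tool_rot: [0.997, -0.081, 0.0, -0.0]
ft_force: [-0.1, -0.0, -2.9]
gripper_width: 7.8
time_s: 10.55
tool_pos: [569.5, -151.9, 289.0]
tool_rot: [0.997, -0.08, 0.002, -0.0]
ft_force: [-1.7, 2.9, 7.8]
gripper_width: 7.9
```

Contact (≈10 N) at the expected height: blank on the floor. Release, rise.

```bash
python3 -m crank '[{"claw":3,"dx":0,"dy":0,"dz":-0.04,"wx":0,"wy":0,"wz":0},{"claw":30,"dx":0,"dy":0,"dz":-0.04,"wx":0,"wy":0,"wz":0},{"claw":30,"dx":0,"dy":0,"dz":-0.04,"wx":0,"wy":0,"wz":0},{"claw":30,"dx":0,"dy":0,"dz":-0.04,"wx":0,"wy":0,"wz":0},{"claw":30,"dx":0,"dy":0,"dz":-0.04,"wx":0,"wy":0,"wz":0},{"claw":30,"dx":0,"dy":0,"dz":-1,"wx":0,"wy":0,"wz":0},{"claw":30,"dx":0,"dy":0,"dz":-2.5,"wx":0,"wy":0,"wz":0},{"claw":30,"dx":0,"dy":0,"dz":-4,"wx":0,"wy":0,"wz":0},{"claw":30,"dx":0,"dy":0,"dz":-5,"wx":0,"wy":0,"wz":0},{"claw":30,"dx":0,"dy":0,"dz":-5,"wx":0,"wy":0,"wz":0}]'
python3 - <<'E'
from h import *
z=np.load("w4.npz");R0,p0=z["R"],z["p"]
R,p=wpose();im=env.get_image("wrist")[:,:,::-1].copy();cv2.imwrite("pics/w6.png",im);np.savez("w6.npz",R=R,p=p)
s=p0+R0@[-37.4,6.4,0];print("stud",s);s[2]=415
rows(frame(81,0),s)
for n in("scene","side"): cv2.imwrite(f"pics/{n}6.png",env.get_image(n)[:,:,::-1])
a=cv2.resize(im[70:270,180:330],(450,600),interpolation=cv2.INTER_CUBIC)
d=cv2.imread("pics/side6.png"); d=cv2.resize(d[130:230,250:330],(350,437),interpolation=cv2.INTER_CUBIC)
m=np.zeros((600,800,3),np.uint8);m[:,:450]=a;m[:437,450:]=d;cv2.imwrite("pics/m6.png",m)
E
```

```text
time_s: 11.55
tool_pos: [569.1, -152.2, 416.3]
tool_rot: [0.997, -0.08, 0.004, 0.001]
ft_force: [0.1, -0.1, -0.9]
gripper_width: 29.8
stud [ 556.07348645 -236.98597537  518.72100977]
d [ 0.031  3.431 -0.048] w [  0.037  -0.028 -18.047]
```

View pics/m6.png

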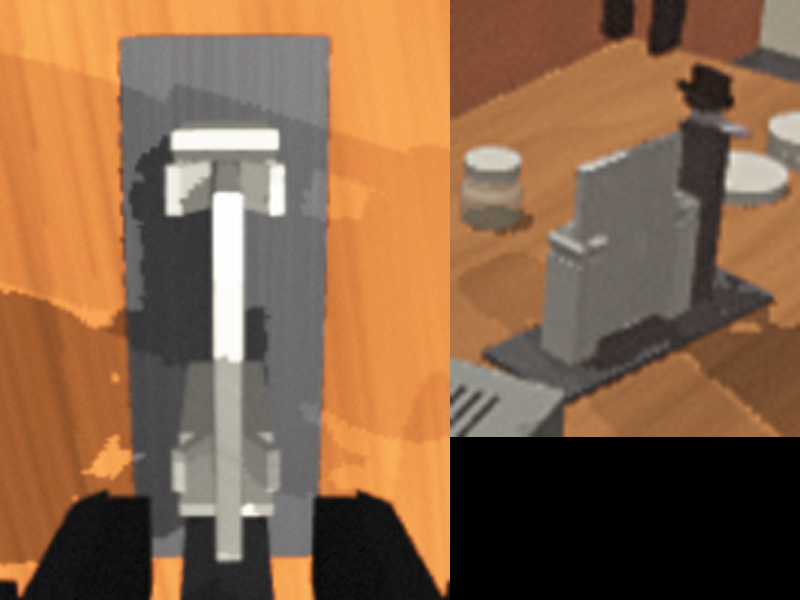

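Picture 11: blank stands home between the columns, top edge (228,190–560), upright in the side view; stud free with keeper still out. Moving over the stud, jaws across the bar.

```bash
python3 -m crank '[{"claw":30,"dx":0.03,"dy":3.43,"dz":-0.05,"wx":0.04,"wy":-0.03,"wz":-18.05},{"claw":30,"dx":0.03,"dy":3.43,"dz":-0.05,"wx":0.04,"wy":-0.03,"wz":-18.05},{"claw":30,"dx":0.03,"dy":3.43,"dz":-0.05,"wx":0.04,"wy":-0.03,"wz":-18.05},{"claw":30,"dx":0.03,"dy":3.43,"dz":-0.05,"wx":0.04,"wy":-0.03,"wz":-18.05},{"claw":30,"dx":0.03,"dy":3.43,"dz":-0.05,"wx":0.04,"wy":-0.03,"wz":-18.05},{"claw":30,"dx":0.03,"dy":3.43,"dz":-0.05,"wx":0.04,"wy":-0.03,"wz":-18.05},{"claw":30,"dx":0.03,"dy":3.43,"dz":-0.05,"wx":0.04,"wy":-0.03,"wz":-18.05},{"claw":30,"dx":0.03,"dy":3.43,"dz":-0.05,"wx":0.04,"wy":-0.03,"wz":-18.05},{"claw":30,"dx":0.03,"dy":3.43,"dz":-0.05,"wx":0.04,"wy":-0.03,"wz":-18.05},{"claw":30,"dx":0.03,"dy":3.43,"dz":-0.05,"wx":0.04,"wy":-0.03,"wz":-18.05}]'
python3 - <<'E'
from h import *
print(env.read_state()["joint_pos"]);rows(frame(81,0),[556.1,-237,365])
E
```

```text
time_s: 12.7
tool_pos: [556.3, -237.1, 411.9]
tool_rot: [0.784, 0.62, -0.001, -0.003]
ft_force: [1.2, -0.2, 0.1]
gripper_width: 30.2
[-5.98473227e-01  4.74904227e-01  1.12094725e+00 -2.54026360e-04
  1.55209601e+00 -1.93631784e+00]
d [-1.000e-03  4.000e-03  1.877e+00] w [-0.068 -0.026 -0.869]
```

```bash
python3 -m crank '[{"claw":30,"dx":0,"dy":0,"dz":0,"wx":-0.07,"wy":-0.03,"wz":-0.87},{"claw":30,"dx":0,"dy":0,"dz":0.5,"wx":-0.07,"wy":-0.03,"wz":-0.87},{"claw":30,"dx":0,"dy":0,"dz":1.1,"wx":-0.07,"wy":-0.03,"wz":-0.87},{"claw":30,"dx":0,"dy":0,"dz":1.6,"wx":-0.07,"wy":-0.03,"wz":-0.87},{"claw":30,"dx":0,"dy":0,"dz":1.9,"wx":-0.07,"wy":-0.03,"wz":-0.87},{"claw":30,"dx":0,"dy":0,"dz":2.1,"wx":-0.07,"wy":-0.03,"wz":-0.87},{"claw":30,"dx":0,"dy":0,"dz":2.2,"wx":-0.07,"wy":-0.03,"wz":-0.87},{"claw":30,"dx":0,"dy":0,"dz":2.2,"wx":-0.07,"wy":-0.03,"wz":-0.87}]'; python3 -m crank '[{"claw":30,"dx":0,"dy":0,"dz":0.07,"wx":0,"wy":0,"wz":0},{"claw":30,"dx":0,"dy":0,"dz":0.14,"wx":0,"wy":0,"wz":0},{"claw":30,"dx":0,"dy":0,"dz":0.2,"wx":0,"wy":0,"wz":0},{"claw":30,"dx":0,"dy":0,"dz":0.2,"wx":0,"wy":0,"wz":0}]'
```

```text
time_s: 13.5
tool_pos: [556.1, -237.0, 358.7]
tool_rot: [0.762, 0.647, 0.0, 0.002]
ft_force: [-0.1, 0.3, 0.7]
gripper_width: 30.2
time_s: 13.9
tool_pos: [556.0, -236.9, 353.7]
tool_rot: [0.762, 0.647, 0.0, 0.002]
ft_force: [-0.0, -0.7, 0.1]
gripper_width: 30.3
```

```bash
python3 -m crank '[{"claw":30,"dx":0,"dy":0,"dz":0.08,"wx":0,"wy":0,"wz":0},{"claw":5,"dx":0,"dy":0,"dz":0.08,"wx":0,"wy":0,"wz":0},{"claw":5,"dx":0,"dy":0,"dz":0.08,"wx":0,"wy":0,"wz":0},{"claw":5,"dx":0,"dy":0,"dz":0.08,"wx":0,"wy":0,"wz":0},{"claw":5,"dx":0,"dy":0,"dz":0.08,"wx":0,"wy":0,"wz":0},{"claw":5,"dx":0,"dy":0,"dz":0.08,"wx":0,"wy":0,"wz":0},{"claw":5,"dx":0,"dy":0,"dz":0.08,"wx":0,"wy":0,"wz":0}]'; python3 -m crank '[{"claw":5,"dx":0,"dy":0,"dz":0.1,"wx":0,"wy":0,"wz":0},{"claw":5,"dx":0,"dy":0,"dz":0.2,"wx":0,"wy":0,"wz":0},{"claw":5,"dx":0,"dy":0,"dz":0.3,"wx":0,"wy":0,"wz":0},{"claw":5,"dx":0,"dy":0,"dz":0.36,"wx":0,"wy":0,"wz":0},{"claw":5,"dx":0,"dy":0,"dz":0.36,"wx":0,"wy":0,"wz":0}]'
```

```text
time_s: 14.6
tool_pos: [556.0, -237.6, 351.9]
tool_rot: [0.763, 0.647, -0.0, 0.003]
ft_force: [0.3, -5.3, -0.5]
gripper_width: 10.8
time_s: 15.1
tool_pos: [555.9, -237.6, 343.9]
tool_rot: [0.763, 0.647, -0.0, 0.003]
ft_force: [-3.7, -3.9, 6.8]
gripper_width: 10.8
```

```bash
python3 -m crank '[{"claw":5,"dx":-0.04,"dy":0,"dz":0.06,"wx":0,"wy":0,"wz":0},{"claw":5,"dx":-0.04,"dy":0,"dz":0.07,"wx":0,"wy":0,"wz":0},{"claw":5,"dx":-0.04,"dy":0,"dz":0.07,"wx":0,"wy":0,"wz":0}]'; python3 -m crank '[{"claw":5,"dx":0,"dy":0,"dz":0,"wx":0,"wy":0,"wz":1},{"claw":5,"dx":0,"dy":0,"dz":0,"wx":0,"wy":0,"wz":2},{"claw":5,"dx":0,"dy":0,"dz":0,"wx":0,"wy":0,"wz":3},{"claw":5,"dx":0,"dy":0,"dz":0,"wx":0,"wy":0,"wz":4},{"claw":5,"dx":0,"dy":0,"dz":0,"wx":0,"wy":0,"wz":4}]'
```

```text
time_s: 15.4
tool_pos: [555.8, -237.9, 342.3]
tool_rot: [0.762, 0.647, 0.001, 0.003]
ft_force: [-1.9, -0.9, 8.3]
gripper_width: 10.5
time_s: 15.9
tool_pos: [555.7, -238.1, 342.4]
tool_rot: [0.864, 0.504, 0.001, 0.003]
ft_force: [-3.0, -1.6, 8.6]
gripper_width: 10.9
```

```bash
python3 -m crank '[{"claw":5,"dx":0,"dy":0,"dz":0,"wx":0,"wy":0,"wz":1},{"claw":5,"dx":0,"dy":0,"dz":0,"wx":0,"wy":0,"wz":2},{"claw":5,"dx":0,"dy":0,"dz":0,"wx":0,"wy":0,"wz":3},{"claw":5,"dx":0,"dy":0,"dz":0,"wx":0,"wy":0,"wz":4},{"claw":5,"dx":0,"dy":0,"dz":0,"wx":0,"wy":0,"wz":5},{"claw":5,"dx":0,"dy":0,"dz":0,"wx":0,"wy":0,"wz":6},{"claw":5,"dx":0,"dy":0,"dz":0,"wx":0,"wy":0,"wz":6}]'
python3 -c "
from h import *
s=env.read_state();R,p=wpose();print(np.degrees(np.arctan2(R[1,0],R[0,0])),s['ft_torque'],s['ft_force'])"
```

```text
time_s: 16.6
tool_pos: [555.6, -238.4, 342.4]
tool_rot: [0.965, 0.263, 0.001, 0.003]
ft_force: [-5.6, -3.4, 8.4]
gripper_width: 11.0
30.48821771438769 [-0.55788893  0.70633191 -0.03473223] [-5.58188491 -3.44459882  8.40719372]
```

```bash
python3 -m crank '[{"claw":5,"dx":0,"dy":0,"dz":0,"wx":0,"wy":0,"wz":1},{"claw":5,"dx":0,"dy":0,"dz":0,"wx":0,"wy":0,"wz":2},{"claw":5,"dx":0,"dy":0,"dz":0,"wx":0,"wy":0,"wz":3},{"claw":5,"dx":0,"dy":0,"dz":0,"wx":0,"wy":0,"wz":4},{"claw":5,"dx":0,"dy":0,"dz":0,"wx":0,"wy":0,"wz":5},{"claw":5,"dx":0,"dy":0,"dz":0,"wx":0,"wy":0,"wz":6},{"claw":5,"dx":0,"dy":0,"dz":0,"wx":0,"wy":0,"wz":6.4},{"claw":5,"dx":0,"dy":0,"dz":0,"wx":0,"wy":0,"wz":6.4}]'
python3 -c "
from h import *
s=env.read_state();R,p=wpose();print(np.degrees(np.arctan2(R[1,0],R[0,0])),s['ft_torque'],s['ft_force'])"
```

```text
time_s: 17.4
tool_pos: [555.3, -238.5, 342.3]
tool_rot: [1.0, -0.013, 0.001, 0.002]
ft_force: [-7.0, -4.3, 8.4]
gripper_width: 11.3
-1.4416334981269912 [-0.75558894  1.07853589  0.05421222] [-6.98967062 -4.31247186  8.38170612]
```

Turned 82°. Raise with the spring, open narrowly, then lift clear.

```bash
python3 -m crank '[{"claw":5,"dx":0,"dy":0,"dz":-0.15,"wx":0,"wy":0,"wz":0},{"claw":5,"dx":0,"dy":0,"dz":-0.3,"wx":0,"wy":0,"wz":0},{"claw":5,"dx":0,"dy":0,"dz":-0.36,"wx":0,"wy":0,"wz":0},{"claw":22,"dx":0,"dy":0,"dz":-0.38,"wx":0,"wy":0,"wz":0},{"claw":22,"dx":0,"dy":0,"dz":-0.38,"wx":0,"wy":0,"wz":0},{"claw":22,"dx":0,"dy":0,"dz":-0.38,"wx":0,"wy":0,"wz":0},{"claw":22,"dx":0,"dy":0,"dz":-0.38,"wx":0,"wy":0,"wz":0}]'; python3 -m crank '[{"claw":22,"dx":0,"dy":0,"dz":-0.3,"wx":0,"wy":0,"wz":0},{"claw":22,"dx":0,"dy":0,"dz":-1,"wx":0,"wy":0,"wz":0},{"claw":22,"dx":0,"dy":0,"dz":-2.5,"wx":0,"wy":0,"wz":0},{"claw":22,"dx":0,"dy":0,"dz":-4,"wx":0,"wy":0,"wz":0},{"claw":22,"dx":0,"dy":2,"dz":-5,"wx":0,"wy":0,"wz":0},{"claw":22,"dx":0,"dy":4,"dz":-5.5,"wx":0,"wy":0,"wz":0},{"claw":22,"dx":0,"dy":4,"dz":-5.5,"wx":0,"wy":0,"wz":0}]'
python3 - <<'E'
from h import *
R,p=wpose();im=env.get_image("wrist")[:,:,::-1].copy();cv2.imwrite("pics/w7.png",im)
u=wproj([556,-238,195],R,p);print(p,u)
I={n:env.get_image(n)[:,:,::-1] for n in("scene","side")}
x,y=[int(np.clip(v,75,m)) for v,m in zip(u,(437,284))]
y=max(y,100)
A=cv2.resize(im[y-100:y+100,x-75:x+75],(450,600),interpolation=cv2.INTER_CUBIC)
D=cv2.resize(I["side"][130:230,250:367],(350,300),interpolation=cv2.INTER_CUBIC)
C=cv2.resize(I["scene"][150:290,200:363],(350,300),interpolation=cv2.INTER_CUBIC)
cv2.imwrite("pics/m7.png",np.hstack([A,np.vstack([D,C])]))
E
```

```text
time_s: 18.1
tool_pos: [556.0, -237.7, 350.5]
tool_rot: [1.0, -0.012, 0.002, 0.001]
ft_force: [1.9, 0.1, 1.0]
gripper_width: 22.0
time_s: 18.8
tool_pos: [552.2, -341.6, 489.4]
tool_rot: [1.0, -0.014, 0.002, 0.002]
ft_force: [0.5, -0.5, 0.0]
gripper_width: 21.8
[ 552.19931035 -341.56847754  489.43142192] [256.73327446  73.70990139]
```

View pics/m7.png

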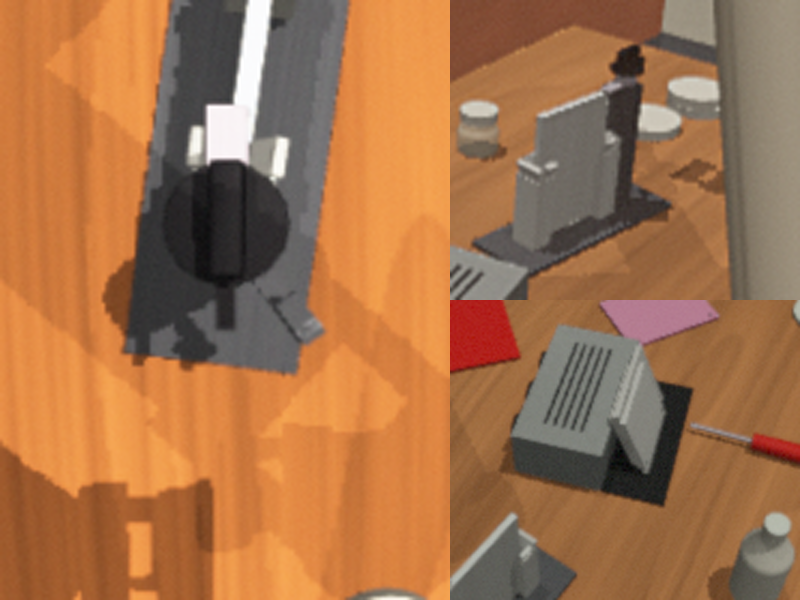

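Picture 12 (last): keeper (228,133) lies over the blank's top edge, bar along bay y, the low blanks still lean together on the case, bottle, jar and driver in place. Handing in.

```bash
python3 -c "
from rig import env
print(env.close_job())"
```

```text
the job is handed in; nothing more can be done
None
```

The job is handed in at about 19 s on the robot's clock. `close_job` reports no verdict, so these are only my own checks.

- **Blank:** I drew the tall blank up along its 15° slope and lowered it into the slot. It met the floor gently at about 10 N, at the height I had worked out. The wrist and side pictures after release show it upright and home between the columns.
- **Stud:** I pressed it in until the spring force read about 8.5 N, turned it 82° (about 1.43 rad) clockwise, then let it rise and released it. The last picture shows the keeper over the blank's top edge.
- **Low blanks and bystanders:** In the last pictures the three low blanks lean together on the case. The bottle, jar and screwdriver look undisturbed. These are checks by eye, not measurements.
- **Gripper:** At hand-in it was clear of everything, with no contact force.
- **Stud sprung out, not measured directly:** I infer this from the force falling to about 1 N as it rose back to its starting height.
- **What went wrong on the way:** One move was refused because its rows left out keys, with no effect on the scene. While I held the bar, side forces of up to about 8 N showed my stud position was about 1 mm off.

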